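Restock the thread-spool rack and set one spool on the stand

TASK

Push the gate bolt of the sloping spool rack fully in, then feed every teal spool lying on the grey mat into the top of the rack, lying across the lane so that it rolls down and waits behind the shut gate. When all are in, pull the bolt fully out so that the spools run down to the front stop, then take the front spool from the bay and lay it level in the groove of the narrow raised thread stand; the next spool must then be lying in the bay, the rest in line behind it. Leave the bolt out, and leave the large spool and the white pot where they are.

Things in the scene. Friction and masses are not known exactly. Their poses are not given: they have to be found in the camera images.
- rack: The spool rack: a light-wood gravity dispenser fixed to the worktop, base 280 x 85 x 12 mm, up to 165 mm high; origin under the middle of its base, x to its high end, y to its left. Its sloping lane is 55 mm wide between walls 46 mm high, 6 mm thick. Two wire guides cover the lane 43 mm over its floor from 52 to 187 mm up from the front stop. Spools roll down by themselves.
- lane_foot (a point): Foot of the rack's lane: on the centre line of its floor, at the inner face of the front stop, 35 mm over the worktop. x runs uphill along the floor (slope 0.3 rad), y across it (level, to the left seen from the low front end), z square to the floor. For a spool lying in the lane x is its distance from the stop, and its centre has z = 18.5 mm.
- bay (a point): Centre of a spool resting in the bay against the front stop (x = 18.5, z = 18.5 mm from lane_foot). From the stop (26 mm high) up to x = 38 mm the bay has no side walls and its floor is 42 mm wide, so a spool's ends overhang it by 4 mm and can be pinched from above.
- mouth (a point): Where the centre of a spool lies that rests in the middle of the open loading mouth at the top of the lane (x = 232, z = 18.5 mm from lane_foot). From x = 195 to the top end at 280 mm the walls flare from 55 to about 70 mm apart; no cover, no end wall.
- gate (a joint): Travel in m of the gate bolt, an 8 mm steel rod that slides across the lane 44 mm up from the front stop, at the height of a spool's centre: 0 = fully in (lane barred, spools wait behind it), 0.06 = fully out (lane free). It stays where it is left; about 1.5 N to slide. The tab moves along -y of lane_foot as it opens.
- gate_tab (a point): Middle of the top edge of the bolt's dark wooden tab, 12 mm thick along the bolt, 24 mm wide, 48 mm tall (32 mm of it above the rod, which joins its inner face), outside the right wall of the rack (70 mm from the lane's centre line with the gate shut, 130 mm with it open); its axes are parallel to the rack's base (y along the bolt).
- cradle (a point): Narrow thread stand, loose on the worktop (0.5 kg): round wood foot 68 mm across, a 16 mm post, and on it two level parallel brass rails (8 mm thick, 46 mm long, 24 mm apart, tops 64 mm over the worktop). The point is where the centre of a spool lies when its two flanges rest in the groove between the rails (about 79 mm over the worktop); y along the rails, z up.
- spool_1_mid (a point): Centre of a wooden spool of teal thread, 50 mm long, 40 g: two flanges of 37 mm diameter and 10 mm thick, between them 30 mm of wound core of 20 mm diameter. z is its axis. Lies on its side on the grey mat at the start, or is absent. All such spools are alike.
- spool_2_mid (a point): Centre of a wooden spool of teal thread, 50 mm long, 40 g: two flanges of 37 mm diameter and 10 mm thick, between them 30 mm of wound core of 20 mm diameter. z is its axis. Lies on its side on the grey mat at the start, or is absent. All such spools are alike.
- spool_3_mid (a point): Centre of a wooden spool of teal thread, 50 mm long, 40 g: two flanges of 37 mm diameter and 10 mm thick, between them 30 mm of wound core of 20 mm diameter. z is its axis. Lies on its side on the grey mat at the start, or is absent. All such spools are alike.
- spool_4_mid (a point): Centre of a wooden spool of teal thread, 50 mm long, 40 g: two flanges of 37 mm diameter and 10 mm thick, between them 30 mm of wound core of 20 mm diameter. z is its axis. Lies on its side on the grey mat at the start, or is absent. All such spools are alike.
- spool_5_mid (a point): Centre of a wooden spool of teal thread, 50 mm long, 40 g: two flanges of 37 mm diameter and 10 mm thick, between them 30 mm of wound core of 20 mm diameter. z is its axis. Lies on its side on the grey mat at the start, or is absent. All such spools are alike.
- mat: Flat grey mat fixed on the worktop, 290 mm in x, 215 mm in y, 2 mm thick; origin under its centre. The spools lie on it and roll if pushed.
- big_spool: Bystander: large spool of cream thread, 42 mm across, 60 mm tall, standing; origin under its centre.
- cream_pot: Bystander: round white pot with lid, 63 mm across, 34 mm tall; origin under its centre.

How it is judged:
By the outcome, as a careful person would: the job done as asked, in the order asked, and still so for the second after the job is handed in, with the robot touching nothing.
Of spool_1, spool_2, spool_3, spool_4, spool_5 only 3 to 5 are there at a start; the rules pass over those that are not, and their reading is None.
At some moment in a run one of stand may be knocked a few centimetres aside while the robot is not near it.
Once in a run the grip may slacken for a moment while it holds something.
It also fails if it takes over 210 s, if anything falls off the work surface, if the arm or the gripper's body presses on something with over 40 N, if the wrist force passes 120 N, or if a joint passes its speed limit or range.

ROBOT

A 6-joint arm with a two-finger parallel gripper is mounted at the origin on a cart in front of the work surface, level with it; the furniture and walls round the work are solid. World frame = base frame: x ahead of the robot, y to its left, z up, the work surface at z = 0. Lengths are in m, angles in rad, forces in N, time in s.
With the tool pointing down it reaches from about 0.35 to 0.975 m from the base axis. Payload 7.1 kg.
Tool frame: the origin (TCP) lies at the very end of the fingers, on their centre line; the grasp point (between the pads) lies 19 mm behind it; z points along the fingers, y is the line along which they close (so a half turn about z gives the same grasp; the last joint's range is limited). The gripper opens to 88 mm and grips with 3 to 60 N. Pads are 20 mm wide; open, the fingers measure 115 mm over their backs; the gripper's body (75 mm by 178 mm) begins 61 mm behind the grasp point.
Start: joints at [-1.253, 0.423, 1.63, -0, 1.089, -0.019], TCP at [0.207, -0.59, 0.223] pointing down, gripper open.
Joint ranges: [-3, 3], [-0.9, 2.11], [0.09, 2.58], [-1.31, 4.45], [0.11, 2.69], [-2.54, 2.54]. Speed limits (rad/s): [2.39, 2.39, 3.01, 3.14, 3.14, 3.14].

INTERFACE

Orientations are given as a 3x3 rotation matrix whose columns are the frame's x, y, z axes.
In Python, from station import sensors, vision, bot gives the robot as it stands.
- The arm moves only by the tool play_rows, never from a script. Its argument "plan" is one flat list of numbers, 7 for each row, row after row: the turn, a rotation vector about the world's x, y, z in rad, then the shift along the world's x, y, z in cm, then the finger opening in cm, from 0 to 8.78. A call has 1 to 8 rows; each row is the pose to reach, as a shift and turn from the pose commanded when the call began; what a row does not reach only later rows make up. A row lasts 1/8 s, in which the tool goes at most 62.5 mm and 10.7 degrees, less where a joint would pass 70% of its speed; a pose out of reach is approached as far as the arm can. A call with a gripper value outside its range is refused whole. The fingers move at their own pace and stop on an object; "force" is the grip in N (left out, the last holds). Time passes only in rows, so rows that repeat a pose let the fingers close. It gives the time, the measured TCP pose, the force, the opening and the grip force at its end, in the units of the state.
- sensors.sense(): the state, without advancing time (a new reading comes with each control period).
- vision.get_image(name): name is "scene" or "top"; returns the picture (480x640x3 uint8, red, green, blue); there is no depth.
- vision.camera_info(name): a dict with "fx", "fy", "cx", "cy" (pixels), "dist_coeffs" ([k1, k2, p1, p2, k3] as OpenCV has them; the pictures are not rectified), "extrinsics" (4x4, takes a point from world to camera coordinates). Camera axes: x right, y up, looking along -z (the intrinsics and any distortion apply to the point x, -y, -z); pixel columns grow to the right and rows downward; lengths in m; the calibration is good to about 2 mm. A picture is of the moment at which its call begins. camera_info takes no time and is no camera call.
- bot.finish_job(): hands the job in; it is judged then, once.
Trained networks look in the newest picture that a camera, given by its name, has taken for a name from the list of things; names that differ only in an ending like _2 or _b are one class to them, and where a whole thing is asked for, a point or a joint stands for the part that bears it (a point fixed in the world has none). Each returns a list of dicts, best first, with "p" (0 to 1); they miss things now and then, are a little off and sometimes report something else, mostly with a low value. They report only what shows in the picture. A call takes as long as a camera call.
- vision.boxes_of(camera, target): "box" ([left, top, right, bottom] in pixels, round what is visible of it).
- vision.regions_of(camera, target): "mask" (480x640 bool, what is visible of it) and "box" ([left, top, right, bottom] in pixels, round what is visible of it).
The state is a dict: "clock": time; "joints": joint angles; "joint_velocities": joint speeds; "tau": joint torques, N m; "ee_pos": TCP position; "eef_rot": TCP orientation; "force": force on the tool from outside, world axes, zero at the start; "wrist_torque": the same for the moment, N m; "opening": finger opening in m; "grasp_force": force on a finger pad.
Only numpy, scipy, OpenCV 4.12 (cv2) and the standard library are available. Lean on these libraries where they do the work, as an engineer would, in place of code of your own. Each camera call takes 0.05 s, during which the arm holds its last target. There are 200 camera calls.

## Working session

There is one attempt and no reset: what is moved stays moved. The work goes in short steps, Python scripts to look and compute and a tool call to move; the robot and the scene stay as the last step left them, time stands still between calls to the robot, and variables do not carry over. Pictures are saved under pics/ and viewed, at most 14 in all, crops included, and the job is handed in when it is done.

Besides the shell and the picture viewer there is one more tool, called after "Request:" as a command line: name --argument value ..., lists and objects as JSON in quotes. play_rows: Moves the arm, as the interface text tells. Its arguments: {"type":"object","properties":{"plan":{"type":"array"},"force":{"type":"number"}},"required":["plan"]}

```bash
ls; mkdir -p pics
cat > h.py <<'E'
import numpy as np, cv2
from station import sensors, vision, bot
def cam(n):
    i=vision.camera_info(n); K=np.array([[i['fx'],0,i['cx']],[0,i['fy'],i['cy']],[0,0,1]]); return K,np.array(i['dist_coeffs'],float),np.array(i['extrinsics'])
def proj(n,P):
    K,d,E=cam(n); P=np.atleast_2d(P); C=P@E[:3,:3].T+E[:3,3]; C=C*[1,-1,-1]
    return cv2.projectPoints(C.reshape(-1,1,3),np.zeros(3),np.zeros(3),K,d)[0].reshape(-1,2)
def ray(n,uv):
    K,d,E=cam(n); u=cv2.undistortPoints(np.array(uv,float).reshape(-1,1,2),K,d).reshape(-1,2)
    D=np.c_[u[:,0],-u[:,1],-np.ones(len(u))]@E[:3,:3]; o=-E[:3,:3].T@E[:3,3]; return o,D
def onz(n,uv,z):
    o,D=ray(n,uv); return o+D*((z-o[2])/D[:,2])[:,None]
def snap(n,f):
    im=vision.get_image(n); cv2.imwrite('pics/'+f,im[:,:,::-1]); return im
E
python3 - <<'E'
from h import *
for n in ('top','scene'):
    snap(n,n+'0.png'); K,d,E=cam(n); print(n,K.diagonal(),d,(-E[:3,:3].T@E[:3,3]).round(3))
    for t in ('spool_1_mid','rack','gate_tab','cradle','mat','big_spool','cream_pot'):
        for r in vision.regions_of(n,t):
            m=r['mask']; ys,xs=np.nonzero(m); c=(xs.mean(),ys.mean())
            print(t,round(r['p'],2),np.round(r['box']),np.round(c,1),m.sum(),onz(n,[c],0.02).round(3))
s=sensors.sense(); print(s['clock'],s['ee_pos'],s['eef_rot'].round(3) if hasattr(s['eef_rot'],'round') else s['eef_rot'],s['opening'])
E
```

```text
pics
top [512.54836794 512.54836794   1.        ] [-0.01616661  0.          0.          0.          0.        ] [ 0.477 -0.072  1.034]
spool_1_mid 0.53 [366. 274. 397. 302.] [384.7 287.5] 429 [[ 0.473 -0.247  0.02 ]]
spool_1_mid 0.46 [226. 272. 265. 284.] [250.3 280.4] 204 [[0.48  0.018 0.02 ]]
rack 0.72 [163. 154. 264. 312.] [203.8 232.1] 7920 [[0.573 0.114 0.02 ]]
gate_tab 0.53 [226. 272. 263. 286.] [250.7 280.2] 171 [[0.48  0.018 0.02 ]]
cradle 0.8 [411. 276. 446. 309.] [427.2 292.1] 897 [[ 0.466 -0.332  0.02 ]]
mat 0.95 [290. 187. 403. 330.] [346.2 257.1] 13654 [[ 0.531 -0.169  0.02 ]]
mat 0.7 [236. 275. 264. 288.] [254.8 279.9] 170 [[0.481 0.01  0.02 ]]
big_spool 0.68 [268. 137. 296. 169.] [283.2 152.8] 530 [[ 0.738 -0.038  0.02 ]]
cream_pot 0.46 [227. 274. 265. 288.] [251.7 280.4] 178 [[0.48  0.016 0.02 ]]
scene [596.90825346 596.90825346   1.        ] [-0.18961487  0.          0.          0.          0.        ] [0.085 0.579 0.959]
rack 0.76 [183. 232. 336. 372.] [258.4 305.5] 9929 [[0.59  0.083 0.02 ]]
gate_tab 0.69 [302. 273. 337. 327.] [324.1 293.1] 376 [[ 0.506 -0.019  0.02 ]]
cradle 0.81 [406. 189. 435. 228.] [419.9 213.6] 716 [[ 0.467 -0.332  0.02 ]]
mat 0.59 [274. 195. 435. 311.] [355.7 251.3] 8737 [[ 0.519 -0.149  0.02 ]]
big_spool 0.86 [234. 220. 253. 253.] [243.1 233.8] 541 [[ 0.743 -0.044  0.02 ]]
cream_pot 0.67 [186. 233. 334. 367.] [258.4 305.6] 9945 [[0.59  0.084 0.02 ]]
cream_pot 0.57 [258. 202. 286. 228.] [271.6 214.6] 662 [[ 0.731 -0.127  0.02 ]]
0.8 [ 0.2065798  -0.58984928  0.22269961] [[ 0.944  0.331  0.   ]
 [ 0.331 -0.944 -0.   ]
 [ 0.     0.    -1.   ]] 0.08772383974078146
```

Run:
```python
import cv2
a=cv2.imread('pics/top0.png'); cv2.imwrite('pics/t1.png',cv2.resize(a[130:330,150:460],None,fx=2.55,fy=2.55,interpolation=2))
a=cv2.imread('pics/scene0.png'); cv2.imwrite('pics/s1.png',cv2.resize(a[180:390,170:450],None,fx=2.8,fy=2.8,interpolation=2))
```

```text
(no output)
```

View pics/t1.png

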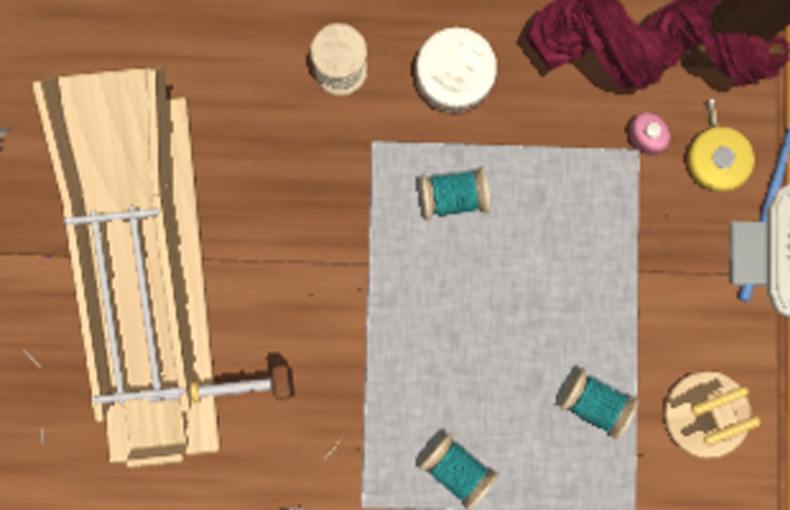

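View pics/s1.png

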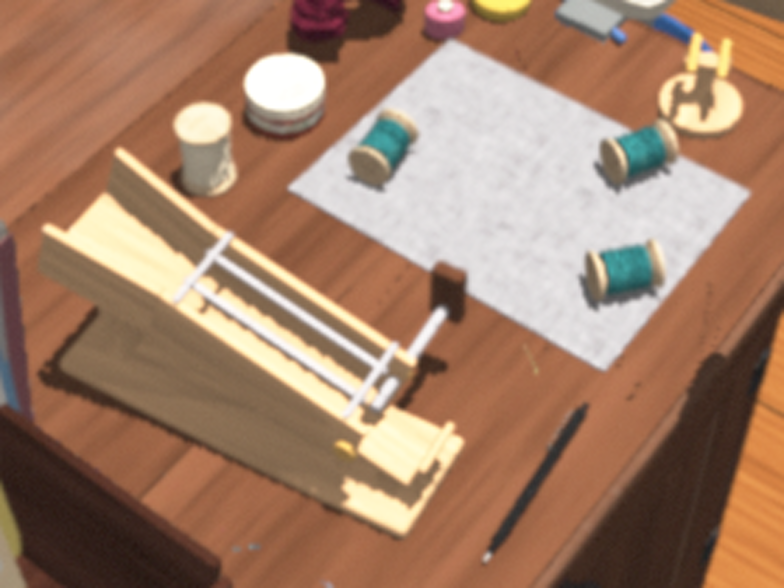

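```bash
cat >> h.py <<'E'
from scipy.optimize import least_squares
s3,c3=np.sin(.3),np.cos(.3)
def lane(p,L):
    x,y,yaw=p; L=np.atleast_2d(L)/1000.
    h=L[:,0]*c3-L[:,2]*s3; z=.035+L[:,0]*s3+L[:,2]*c3
    return np.c_[x+np.cos(yaw)*h-np.sin(yaw)*L[:,1], y+np.sin(yaw)*h+np.cos(yaw)*L[:,1], z]
def teal(im):
    h=cv2.cvtColor(im,cv2.COLOR_RGB2HSV); m=((h[...,0]>80)&(h[...,0]<100)&(h[...,1]>110)&(h[...,2]>50)).astype(np.uint8)
    n,l,st,ce=cv2.connectedComponentsWithStats(m); out=[]
    for i in range(1,n):
        if st[i,4]>60:
            ys,xs=np.nonzero(l==i); out.append((ce[i],st[i,4],cv2.minAreaRect(np.c_[xs,ys].astype(np.float32))))
    return out
E
cat > fit.py <<'E'
from h import *
T=lambda a,b:(a/2.55+150,b/2.55+130)
S=lambda a,b:(a/2.8+170,b/2.8+180)
obs=[('top',T(111,215),(187,0,45)),('top',T(140,395),(52,0,45)),('scene',S(204,268),(187,0,45)),('scene',S(371,380),(52,0,45)),
('top',T(35,83),(280,41,46)),('scene',S(42,230),(280,41,46)),('scene',S(118,150),(280,-41,46)),('top',T(97,420),(38,33.5,46))]
f=lambda p:np.concatenate([proj(n,lane(p,L))[0]-uv for n,uv,L in obs])
r=least_squares(f,[.44,.1,.09],loss='soft_l1'); print(r.x); print(f(r.x).reshape(-1,2).round(1))
np.save('rack.npy',r.x)
p=r.x
for n in('top','scene'):
    im=cv2.imread(f'pics/{n}0.png'); 
    off,sz,k=((150,130),(310,200),2.5) if n=='top' else ((170,180),(280,210),2.8)
    im=cv2.resize(im[off[1]:off[1]+sz[1],off[0]:off[0]+sz[0]],None,fx=k,fy=k,interpolation=2)
    for y in(1,-1):
        for z,pts in((46,[(38,33.5*y),(195,33.5*y),(280,41*y)]),(0,[(0,21*y),(38,21*y),(38,27.5*y),(195,27.5*y),(280,35*y)])):
            q=((proj(n,lane(p,[(a,b,z) for a,b in pts]))-off+.5)*k).astype(int)
            cv2.polylines(im,[q.reshape(-1,1,2)],False,(0,0,255) if z else (255,0,0),1)
    q=((proj(n,lane(p,[(0,21,26),(0,-21,26)]))-off+.5)*k).astype(int); cv2.polylines(im,[q.reshape(-1,1,2)],False,(0,255,0),1)
    cv2.imwrite(f'pics/{n}_ov.png',im)
    o=teal(cv2.imread(f'pics/{n}0.png')[:,:,::-1].copy())
    for c,a,rr in o: print(n,c.round(1),a,onz(n,[c],.026).round(4),np.round(rr[1],1),round(rr[2],1))
E
python3 fit.py; python3 -c "
import cv2,numpy as np
a=cv2.imread('pics/top_ov.png');a=a[:,:300];b=cv2.imread('pics/scene_ov.png')[100:,:480]
h=max(a.shape[0],b.shape[0]);f=lambda i:np.pad(i,((0,h-i.shape[0]),(0,0),(0,0)));cv2.imwrite('pics/ov.png',np.hstack([f(a),f(b)]))"
```

```text
[0.43305851 0.0877627  0.14324274]
[[ 0.6 -2.2]
 [ 0.4  0.3]
 [-1.5  0.1]
 [ 1.6  1.6]
 [-1.6 -0.8]
 [ 0.8  0.2]
 [ 0.3 -0.5]
 [-0.2  0.2]]
top [327.9 205.4] 239 [[ 0.6325 -0.1303  0.026 ]] [14.8 16.3] 81.9
top [384.6 288.4] 247 [[ 0.4712 -0.2458  0.026 ]] [16.8 15. ] 28.6
top [329.5 314.6] 251 [[ 0.4177 -0.1382  0.026 ]] [16.7 15.1] 41.2
scene [308.2 229.5] 125 [[ 0.6342 -0.1351  0.026 ]] [12.7 11. ] 35.0
scene [399.2 233.1] 160 [[ 0.4703 -0.2457  0.026 ]] [12.6 13.2] 69.4
scene [393.8 275.7] 195 [[ 0.4164 -0.1362  0.026 ]] [13.7 15.1] 78.7
```

View pics/ov.png

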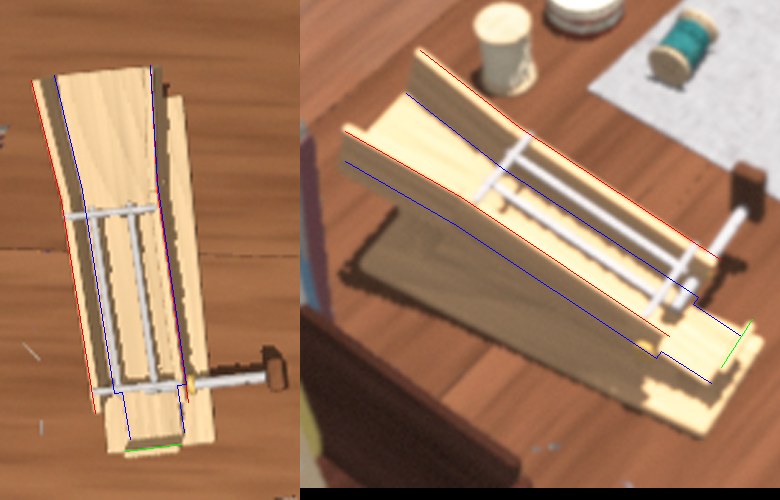

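Run:
```python
from h import *
p=np.load('rack.npy')
u=np.array([np.cos(p[2]),np.sin(p[2]),0]); v=np.array([-u[1],u[0],0])
for n in('top','scene'):
    im=cv2.imread(f'pics/{n}0.png').astype(int); 
    q=proj(n,lane(p,[(44,-100,18.5)])+[0,0,.02])[0].astype(int); print(n,q)
    x0,y0=q-30
    sub=im[y0:y0+60,x0:x0+60]; b,g,r=sub[...,0],sub[...,1],sub[...,2]
    m=(r<105)&(r-b>18)&(r-b<60)
    o=cv2.resize(sub.astype(np.uint8),None,fx=6,fy=6,interpolation=0)
    for k,col in((0,(0,0,255)),(20,(0,255,0)),(30,(255,0,0)),(40,(0,255,255)),(60,(255,255,255))):
        c=lane(p,[(44,-70-k,18.5)])[0]
        P=[c+[0,0,.032]+a*.012*u+b*.006*v for a,b in((1,1),(1,-1),(-1,-1),(-1,1))]
        qq=((proj(n,P)-[x0,y0]+.5)*6).astype(int); cv2.polylines(o,[qq.reshape(-1,1,2)],True,col,1)
    cv2.imwrite(f'pics/tab_{n}.png',o)
cv2.imwrite('pics/tab.png',np.hstack([cv2.imread('pics/tab_top.png'),cv2.imread('pics/tab_scene.png')]))
for g in (0,.03,.06): print(g,lane(p,[(44,-70-1000*g,18.5)])[0]+[0,0,.032])
```

```text
top [260 278]
scene [330 281]
0 [0.47924441 0.02369978 0.09767661]
0.03 [ 0.48352701 -0.00599297  0.09767661]
0.06 [ 0.48780961 -0.03568572  0.09767661]
```

View pics/tab.png

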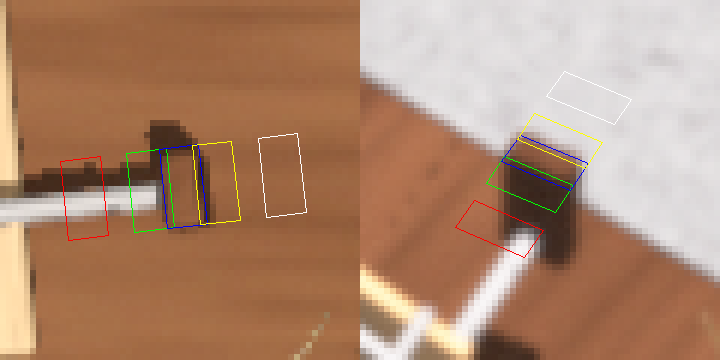

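Request:
play_rows --plan '[0,0,-0.19,27.7,58.4,-4,5,0,0,-0.19,27.7,58.4,-4,5,0,0,-0.19,27.7,58.4,-4,5,0,0,-0.19,27.7,58.4,-4,5,0,0,-0.19,27.7,58.4,-4,5,0,0,-0.19,27.7,58.4,-4,5,0,0,-0.19,27.7,58.4,-4,5,0,0,-0.19,27.7,58.4,-4,5]' --force 15

```text
clock: 1.8
ee_pos: [0.4213, -0.1372, 0.1921]
eef_rot: [[0.989, 0.146, 0.001], [0.146, -0.989, -0.0], [0.001, 0.001, -1.0]]
force: [0.8, -1.2, 0.4]
opening: 0.0498
grasp_force: 0.0
```

Request:
play_rows --plan '[0,0,0,6,12.7,0,5,0,0,0,6,12.7,0,5,0,0,0,6,12.7,0,5,0,0,0,6,12.7,0,5,0,0,0,6,12.7,0,5,0,0,0,6,12.7,0,5]'

```text
clock: 2.55
ee_pos: [0.4799, -0.0133, 0.1918]
eef_rot: [[0.99, 0.144, -0.0], [0.144, -0.99, -0.0], [-0.0, 0.0, -1.0]]
force: [0.2, -0.2, -0.5]
opening: 0.0501
grasp_force: 0.0
```

Request:
play_rows --plan '[0,0,0,0.4,0.7,0,5,0,0,0,0.4,0.7,-6,5,0,0,0,0.4,0.7,-11.9,5,0,0,0,0.4,0.7,-11.9,5,0,0,0,0.4,0.7,-11.9,0.5,0,0,0,0.4,0.7,-11.9,0.5,0,0,0,0.4,0.7,-11.9,0.5,0,0,0,0.4,0.7,-11.9,0.5]'

```text
clock: 3.55
ee_pos: [0.4846, -0.005, 0.0732]
eef_rot: [[0.989, 0.146, 0.001], [0.146, -0.989, -0.0], [0.001, 0.0, -1.0]]
force: [-0.1, 0.4, 0.1]
opening: 0.0135
grasp_force: 0.0
```

Request:
play_rows --plan '[0,0,0,0,0,0,0.5,0,0,0,0,0,0,0.5,0,0,0,-0.15,1,0,0.5,0,0,0,-0.3,2,0,0.5,0,0,0,-0.45,3,0,0.5,0,0,0,-0.5,3.4,0,0.5,0,0,0,-0.5,3.4,0,0.5,0,0,0,-0.5,3.4,0,0.5]'

```text
clock: 4.55
ee_pos: [0.4805, 0.0258, 0.0732]
eef_rot: [[0.989, 0.149, 0.002], [0.149, -0.989, -0.005], [0.001, 0.005, -1.0]]
force: [2.1, -29.5, 5.7]
opening: 0.0134
grasp_force: 15.0
```

Request:
play_rows --plan '[0,0,0,0.05,-0.3,0,0.5,0,0,0,0.05,-0.3,0,3,0,0,0,0.05,-0.3,0,3.5,0,0,0,0.05,-0.3,0,3.5,0,0,0,0.05,-0.3,6,3.5,0,0,0,0.05,-0.3,12,3.5,0,0,0,0.05,-3,12,3.5,0,0,0,0.05,-6,12,3.5]'

```text
clock: 5.55
ee_pos: [0.4803, -0.031, 0.1938]
eef_rot: [[0.989, 0.148, 0.002], [0.148, -0.989, -0.0], [0.002, 0.0, -1.0]]
force: [0.2, -1.1, -0.6]
opening: 0.0354
grasp_force: 0.0
```

Run:
```python
from h import *
im=snap('top','top1.png'); q=proj('top',lane(np.load('rack.npy'),[(44,-70,50)]))[0].astype(int)
cv2.imwrite('pics/t2.png',cv2.resize(im[130:340,140:460,::-1],None,fx=2.5,fy=2.5,interpolation=2)); print(q)
for c,a,rr in teal(im): print(c.round(1),a,onz('top',[c],.026).round(4),np.round(rr[1],1),round(rr[2],1))
# refine axis by flange+core: use boxes
for r in vision.regions_of('top','spool_1_mid'):
    ys,xs=np.nonzero(r['mask']); rr=cv2.minAreaRect(np.c_[xs,ys].astype(np.float32)); print(round(r['p'],2),rr,onz('top',[rr[0]],.02).round(4))
print(sensors.sense()['ee_pos'])
```

```text
[244 285]
[327.9 205.4] 239 [[ 0.6325 -0.1303  0.026 ]] [14.8 16.3] 81.9
[384.7 288.4] 249 [[ 0.4713 -0.2459  0.026 ]] [16.8 15.3] 28.6
[329.5 314.6] 252 [[ 0.4177 -0.1383  0.026 ]] [16.8 15. ] 40.6
[ 0.4798703  -0.03225942  0.19299549]
```

View pics/t2.png

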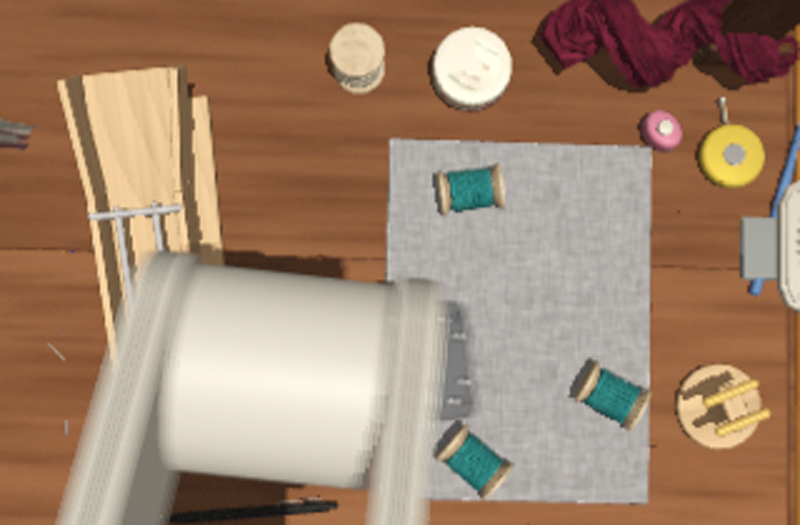

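Request:
play_rows --plan '[0,0,0.18,-6.2,-10.4,-5,6,0,0,0.36,-6.2,-10.4,-5,6,0,0,0.54,-6.2,-10.4,-5,6,0,0,0.71,-6.2,-10.4,-5,6,0,0,0.71,-6.2,-10.4,-9,6,0,0,0.71,-6.2,-10.4,-10,6,0,0,0.71,-6.2,-10.4,-10,6,0,0,0.71,-6.2,-10.4,-10,6]'

```text
clock: 6.65
ee_pos: [0.4185, -0.1349, 0.0935]
eef_rot: [[0.655, 0.756, 0.001], [0.756, -0.655, -0.0], [0.0, 0.001, -1.0]]
force: [0.3, 0.0, -0.4]
opening: 0.0599
grasp_force: 0.0
```

Request:
play_rows --plan '[0,0,0,-0.1,-0.2,-3,6,0,0,0,-0.1,-0.2,-6,6,0,0,0,-0.1,-0.2,-8.8,6,0,0,0,-0.1,-0.2,-8.8,6,0,0,0,-0.1,-0.2,-8.8,1,0,0,0,-0.1,-0.2,-8.8,1,0,0,0,-0.1,-0.2,-8.8,1,0,0,0,-0.1,-0.2,-8.8,1]' --force 20

```text
clock: 7.65
ee_pos: [0.4172, -0.1371, 0.0053]
eef_rot: [[0.655, 0.756, 0.001], [0.756, -0.655, -0.0], [0.0, 0.001, -1.0]]
force: [0.7, 0.0, 0.4]
opening: 0.0233
grasp_force: 0.0
```

Request:
play_rows --plan '[0,0,0,0,0,0,1,0,0,0,0,0,0,1,0,0,0,0,0,5,1,0,0,0,0,0,11,1,0,0,0,0,0,17,1,0,0,0,0,0,22,1,0,0,0,0,0,22,1]'

```text
clock: 8.52
ee_pos: [0.4191, -0.1377, 0.2283]
eef_rot: [[0.655, 0.756, 0.007], [0.756, -0.655, -0.003], [0.003, 0.007, -1.0]]
force: [-1.0, -0.2, 0.1]
opening: 0.0196
grasp_force: 20.0
```

```bash
cat > tgt.py <<'E'
from h import *
from scipy.spatial.transform import Rotation as R
p=np.load('rack.npy'); s=sensors.sense(); Rm=np.array(s['eef_rot'])
u=np.array([np.cos(p[2])*c3,np.sin(p[2])*c3,s3]); n=np.array([-np.cos(p[2])*s3,-np.sin(p[2])*s3,c3]); v=np.cross(n,u)
Rt=np.c_[v,np.cross(-n,v),-n]
rv=(R.from_matrix(Rt)*R.from_matrix(Rm).inv()).as_rotvec()
print('rotvec',rv.round(3),np.degrees(np.linalg.norm(rv)).round(1))
print('ee',np.round(s['ee_pos'],4),s['opening'],s['grasp_force'])
for x,z in((232,3),(232,6),(232,70),(232,100)):
    P=lane(p,[(x,0,z)])[0]; print(x,z,P.round(4),((P-s['ee_pos'])*100).round(2))
print('n',n.round(3),'u',u.round(3))
E
python3 tgt.py
```

```text
rotvec [-0.088 -0.289  0.85 ] 51.7
ee [ 0.4191 -0.1377  0.2283] 0.01959438177385022 19.953686222434044
232 3 [0.6515 0.1193 0.1064] [ 23.24  25.7  -12.18]
232 6 [0.6507 0.1191 0.1093] [ 23.16  25.69 -11.9 ]
232 70 [0.632  0.1164 0.1704] [21.29 25.42 -5.78]
232 100 [0.6232 0.1152 0.1991] [20.41 25.29 -2.92]
n [-0.292 -0.042  0.955] u [0.946 0.136 0.296]
```

Request:
play_rows --plan '[-0.017,-0.058,0.17,5,5,1,1,-0.035,-0.116,0.34,9,10,1,1,-0.053,-0.173,0.51,13,15,0,1,-0.07,-0.231,0.68,17,20,-1,1,-0.088,-0.289,0.85,20.4,25.3,-2.9,1,-0.088,-0.289,0.85,20.4,25.3,-2.9,1,-0.088,-0.289,0.85,20.4,25.3,-2.9,1,-0.088,-0.289,0.85,20.4,25.3,-2.9,1]'

```text
clock: 9.52
ee_pos: [0.6202, 0.1149, 0.1955]
eef_rot: [[-0.14, 0.948, 0.285], [0.99, 0.135, 0.037], [-0.003, 0.288, -0.958]]
force: [0.2, -0.7, -0.4]
opening: 0.0196
grasp_force: 20.0
```

```bash
python3 tgt.py
```

```text
rotvec [ 0.004 -0.008  0.003] 0.5
ee [0.6202 0.1149 0.1955] 0.019610793198043062 19.953651800751686
232 3 [0.6515 0.1193 0.1064] [ 3.13  0.44 -8.91]
232 6 [0.6507 0.1191 0.1093] [ 3.05  0.43 -8.62]
232 70 [0.632  0.1164 0.1704] [ 1.17  0.16 -2.51]
232 100 [0.6232 0.1152 0.1991] [0.3  0.03 0.36]
n [-0.292 -0.042  0.955] u [0.946 0.136 0.296]
```

Request:
play_rows --plan '[0,0,0,1.2,0.16,-2.5,1,0,0,0,2.2,0.3,-6,1,0,0,0,3.05,0.43,-8.6,1,0,0,0,3.05,0.43,-8.6,1,0,0,0,3.05,0.43,-8.6,1,0,0,0,3.05,0.43,-8.6,3.5,0,0,0,3.05,0.43,-8.6,3.5,0,0,0,3.05,0.43,-8.6,3.5]'

```text
clock: 10.52
ee_pos: [0.6516, 0.1204, 0.1104]
eef_rot: [[-0.141, 0.947, 0.287], [0.99, 0.136, 0.038], [-0.003, 0.29, -0.957]]
force: [-0.1, 0.1, 0.1]
opening: 0.035
grasp_force: 0.1
```

Request:
play_rows --plan '[0,0,0,0,0,0,3.5,0,0,0,-0.6,-0.08,2,3.5,0,0,0,-1.2,-0.17,4,3.5,0,0,0,-1.75,-0.25,6,3.5,0,0,0,-2.34,-0.34,9,3.5,0,0,0,-2.34,-0.34,12,6,0,0,0,-2.34,-10,12,6,0,0,0,-2.34,-16,12,6]'

```text
clock: 11.52
ee_pos: [0.6282, -0.0086, 0.2311]
eef_rot: [[-0.144, 0.947, 0.288], [0.99, 0.139, 0.039], [-0.003, 0.291, -0.957]]
force: [0.4, -0.7, -1.1]
opening: 0.0591
grasp_force: 0.0
```

```bash
cat > look.py <<'E'
import sys
from h import *
p=np.load('rack.npy')
for n in('top','scene'):
    im=snap(n,f'{n}{sys.argv[1]}.png')
    for c,a,rr in teal(im):
        P=onz(n,[c],.026)[0]; o,D=ray(n,[c])
        # intersect with lane plane z=26
        q=lane(p,[(0,0,26)])[0]; nn=lane(p,[(0,0,27)])[0]-q; t=((q-o)@nn)/(D[0]@nn); L=o+D[0]*t-lane(p,[(0,0,26)])[0]
        u=lane(p,[(1000,0,26)])[0]-q; w=lane(p,[(0,1000,26)])[0]-q
        print(n,c.round(1),a,'mat',P[:2].round(4),np.round(rr[1],1),round(rr[2],1),'lane x,y mm',round(L@u*1000,1),round(L@w*1000,1))
print(sensors.sense()['ee_pos'],np.array(sensors.sense()['eef_rot']).round(3).tolist())
E
python3 look.py 2
```

```text
top [327.9 205.5] 240 mat [ 0.6324 -0.1303] [14.7 16.5] 84.3 lane x,y mm 169.3 -237.6
top [202.8 274.4] 176 mat [0.4892 0.1106] [16. 11.] 81.9 lane x,y mm 67.5 5.1
top [384.7 288.3] 251 mat [ 0.4713 -0.246 ] [17.  15.2] 26.6 lane x,y mm -1.1 -330.1
scene [308.4 229.5] 126 mat [ 0.6338 -0.1352] [12.6 10.8] 36.9 lane x,y mm 144.8 -184.8
scene [399.2 233.1] 160 mat [ 0.4703 -0.2457] [12.6 13.2] 69.4 lane x,y mm -12.1 -307.1
scene [295.3 311.7] 68 mat [0.5206 0.0549] [10.3  6.7] 33.7 lane x,y mm 71.8 -10.7
[ 0.62794878 -0.01291612  0.23055662] [[-0.136, 0.948, 0.287], [0.991, 0.132, 0.036], [-0.004, 0.29, -0.957]]
```

Request:
play_rows --plan '[-0.02,0.146,-0.01,0.2,-6,0,6,-0.042,0.292,-0.02,0.4,-11.8,-2,6,-0.042,0.292,-0.02,0.4,-11.8,-7,6,-0.042,0.292,-0.02,0.4,-11.8,-12,6,-0.042,0.292,-0.02,0.4,-11.8,-16,6,-0.042,0.292,-0.02,0.4,-11.8,-16,6,-0.042,0.292,-0.02,0.4,-11.8,-16,6]'

```text
clock: 12.5
ee_pos: [0.6331, -0.1259, 0.0713]
eef_rot: [[-0.123, 0.992, 0.001], [0.992, 0.123, -0.007], [-0.007, -0.0, -1.0]]
force: [0.3, -0.6, -0.5]
opening: 0.0601
grasp_force: 0.0
```

Request:
play_rows --plan '[0,0,0,-0.1,-0.5,-3,6,0,0,0,-0.1,-0.5,-6.6,6,0,0,0,-0.1,-0.5,-6.6,6,0,0,0,-0.1,-0.5,-6.6,1,0,0,0,-0.1,-0.5,-6.6,1,0,0,0,-0.1,-0.5,-6.6,1,0,0,0,-0.1,-0.5,-6.6,1,0,0,0,-0.1,-0.5,-6.6,1]'

```text
clock: 13.5
ee_pos: [0.6311, -0.1311, 0.0041]
eef_rot: [[-0.123, 0.992, -0.001], [0.992, 0.123, -0.006], [-0.006, -0.002, -1.0]]
force: [-0.3, 0.3, 3.4]
opening: 0.0194
grasp_force: 19.9
```

Request:
play_rows --plan '[0,0,0,0,0,0,1,0,0,0,0,0,0,1,0,0,0,0,0,5,1,0,0,0,0,0,11,1,0,0,0,0,0,17,1,0,0,0,0,0,22,1,0,0,0,0,0,22,1]'

```text
clock: 14.38
ee_pos: [0.6335, -0.1316, 0.2284]
eef_rot: [[-0.123, 0.992, 0.007], [0.992, 0.123, -0.008], [-0.009, 0.006, -1.0]]
force: [-0.1, 0.6, -0.6]
opening: 0.0195
grasp_force: 19.9
```

```bash
python3 tgt.py
```

```text
rotvec [ 0.048 -0.29   0.021] 16.9
ee [ 0.6335 -0.1316  0.2284] 0.019515938157767806 19.942324608564377
232 3 [0.6515 0.1193 0.1064] [  1.8   25.09 -12.2 ]
232 6 [0.6507 0.1191 0.1093] [  1.71  25.08 -11.92]
232 70 [0.632  0.1164 0.1704] [-0.16 24.81 -5.8 ]
232 100 [0.6232 0.1152 0.1991] [-1.04 24.68 -2.94]
n [-0.292 -0.042  0.955] u [0.946 0.136 0.296]
```

Request:
play_rows --plan '[0.024,-0.145,0.01,0,6,0,1,0.048,-0.29,0.021,-0.5,12,-1,1,0.048,-0.29,0.021,-1,18,-2,1,0.048,-0.29,0.021,-1,24.7,-3,1,0.048,-0.29,0.021,-1,24.7,-3,1,0.048,-0.29,0.021,-1,24.7,-3,1,0.048,-0.29,0.021,-1,24.7,-3,1]'

```text
clock: 15.25
ee_pos: [0.621, 0.1145, 0.1934]
eef_rot: [[-0.142, 0.948, 0.284], [0.99, 0.135, 0.044], [0.003, 0.287, -0.958]]
force: [0.0, 0.2, -0.5]
opening: 0.0194
grasp_force: 19.9
```

```bash
python3 tgt.py
```

```text
rotvec [-0.002 -0.009  0.001] 0.5
ee [0.621  0.1145 0.1934] 0.019430107421101593 19.942263811826706
232 3 [0.6515 0.1193 0.1064] [ 3.05  0.48 -8.69]
232 6 [0.6507 0.1191 0.1093] [ 2.97  0.47 -8.41]
232 70 [0.632  0.1164 0.1704] [ 1.09  0.2  -2.29]
232 100 [0.6232 0.1152 0.1991] [0.22 0.07 0.57]
n [-0.292 -0.042  0.955] u [0.946 0.136 0.296]
```

Request:
play_rows --plan '[0,0,0,1.1,0.2,-2.3,1,0,0,0,2.1,0.35,-6,1,0,0,0,3.0,0.47,-8.4,1,0,0,0,3.0,0.47,-8.4,1,0,0,0,3.0,0.47,-8.4,1,0,0,0,3.0,0.47,-8.4,3.5,0,0,0,3.0,0.47,-8.4,3.5,0,0,0,3.0,0.47,-8.4,3.5]'

```text
clock: 16.25
ee_pos: [0.6512, 0.1208, 0.1105]
eef_rot: [[-0.143, 0.948, 0.285], [0.99, 0.136, 0.044], [0.003, 0.289, -0.957]]
force: [0.0, 0.3, 0.5]
opening: 0.0355
grasp_force: 0.1
```

Request:
play_rows --plan '[0,0,0,0,0,0,3.5,0,0,0,-0.6,-0.08,2,3.5,0,0,0,-1.2,-0.17,4,3.5,0,0,0,-1.75,-0.25,6,3.5,0,0,0,-2.34,-0.34,9,3.5,0,0,0,-2.34,-0.34,12,6,0,0,0,-2.34,-10,12,6,0,0,0,-2.34,-16,12,6]'

```text
clock: 17.25
ee_pos: [0.6279, -0.0083, 0.2312]
eef_rot: [[-0.146, 0.947, 0.286], [0.989, 0.139, 0.045], [0.003, 0.29, -0.957]]
force: [1.5, 0.1, 0.4]
opening: 0.059
grasp_force: 0.0
```

```bash
python3 look.py 3
```

```text
top [202.9 274.5] 173 mat [0.4891 0.1105] [16. 11.] 81.9 lane x,y mm 67.4 4.9
top [384.7 288.4] 250 mat [ 0.4713 -0.2459] [17.  15.2] 26.6 lane x,y mm -1.2 -330.1
scene [399.2 233.1] 159 mat [ 0.4703 -0.2456] [12.6 13.2] 69.4 lane x,y mm -12.2 -307.0
scene [279.8 301.7] 96 mat [0.5597 0.0541] [15.   6.9] 33.7 lane x,y mm 105.4 -10.4
scene [295.3 311.8] 66 mat [0.5205 0.0549] [10.   6.7] 33.7 lane x,y mm 71.7 -10.7
[ 0.62759466 -0.01260355  0.2305908 ] [[-0.138, 0.948, 0.285], [0.99, 0.132, 0.042], [0.002, 0.289, -0.957]]
```

```bash
cat > pick.py <<'E'
import sys
from h import *
from scipy.spatial.transform import Rotation as R
X,Y,Z,yaw=map(float,sys.argv[1:]); a=np.radians(yaw); s=sensors.sense()
x=np.array([np.cos(a),np.sin(a),0]); z=np.array([0,0,-1.]); Rt=np.c_[x,np.cross(z,x),z]
print((R.from_matrix(Rt)*R.from_matrix(np.array(s['eef_rot'])).inv()).as_rotvec().round(3),((np.array([X,Y,Z])-s['ee_pos'])*100).round(2),s['opening'],s['grasp_force'],np.round(s['joints'],2))
E
python3 pick.py .471 -.246 .06 62
```

```text
[ 0.05   0.293 -0.623] [-15.66 -23.34 -17.06] 0.06000134494017926 0.0 [-0.07  0.31  1.82  0.09  0.73 -0.27]
```

Request:
play_rows --plan '[0.012,0.073,-0.155,-4,-6,0,6,0.025,0.147,-0.31,-8,-12,0,6,0.037,0.22,-0.465,-12,-18,-2,6,0.05,0.293,-0.623,-15.7,-23.3,-6,6,0.05,0.293,-0.623,-15.7,-23.3,-11,6,0.05,0.293,-0.623,-15.7,-23.3,-16,6,0.05,0.293,-0.623,-15.7,-23.3,-16,6,0.05,0.293,-0.623,-15.7,-23.3,-16,6]'

```text
clock: 18.35
ee_pos: [0.4719, -0.2406, 0.0713]
eef_rot: [[0.465, 0.885, 0.002], [0.885, -0.465, 0.002], [0.003, 0.001, -1.0]]
force: [-0.1, 0.0, 0.3]
opening: 0.0604
grasp_force: 0.0
```

```bash
python3 pick.py .471 -.2455 .005 62
```

```text
[-0.002  0.002 -0.005] [-0.09 -0.49 -6.63] 0.060380460238577495 0.0 [-0.5   0.52  1.93  0.    0.7  -0.01]
```

Request:
play_rows --plan '[0,0,0,-0.1,-0.4,-3,6,0,0,0,-0.1,-0.4,-6.5,6,0,0,0,-0.1,-0.4,-6.5,6,0,0,0,-0.1,-0.4,-6.5,1,0,0,0,-0.1,-0.4,-6.5,1,0,0,0,-0.1,-0.4,-6.5,1,0,0,0,-0.1,-0.4,-6.5,1,0,0,0,-0.1,-0.4,-6.5,1]'

```text
clock: 19.35
ee_pos: [0.4698, -0.2449, 0.0051]
eef_rot: [[0.466, 0.885, 0.001], [0.885, -0.466, 0.003], [0.003, -0.0, -1.0]]
force: [-0.6, 0.7, 4.9]
opening: 0.0196
grasp_force: 20.0
```

Request:
play_rows --plan '[0,0,0,0,0,0,1,0,0,0,0,0,0,1,0,0,0,0,0,5,1,0,0,0,0,0,11,1,0,0,0,0,0,17,1,0,0,0,0,0,22,1,0,0,0,0,0,22,1]'

```text
clock: 20.23
ee_pos: [0.4717, -0.2459, 0.2286]
eef_rot: [[0.466, 0.885, 0.008], [0.885, -0.466, -0.001], [0.003, 0.007, -1.0]]
force: [0.5, -0.5, -0.8]
opening: 0.0196
grasp_force: 20.0
```

```bash
python3 tgt.py
```

```text
rotvec [-0.053 -0.293  0.623] 39.6
ee [ 0.4717 -0.2459  0.2286] 0.019568858282979107 19.999854862689972
232 3 [0.6515 0.1193 0.1064] [ 17.99  36.52 -12.22]
232 6 [0.6507 0.1191 0.1093] [ 17.9   36.51 -11.93]
232 70 [0.632  0.1164 0.1704] [16.03 36.24 -5.82]
232 100 [0.6232 0.1152 0.1991] [15.15 36.11 -2.95]
n [-0.292 -0.042  0.955] u [0.946 0.136 0.296]
```

Request:
play_rows --plan '[-0.013,-0.073,0.155,2.5,5,0,1,-0.027,-0.146,0.31,5,10,0,1,-0.04,-0.22,0.465,7.5,15,-1,1,-0.053,-0.293,0.623,10,21,-2,1,-0.053,-0.293,0.623,12.5,26.5,-2.5,1,-0.053,-0.293,0.623,14,31,-3,1,-0.053,-0.293,0.623,15.2,36.1,-3,1,-0.053,-0.293,0.623,15.2,36.1,-3,1]'

```text
clock: 21.22
ee_pos: [0.621, 0.1193, 0.1925]
eef_rot: [[-0.147, 0.948, 0.282], [0.989, 0.141, 0.042], [0.0, 0.286, -0.958]]
force: [-0.4, -0.2, -0.7]
opening: 0.0198
grasp_force: 20.0
```

```bash
python3 tgt.py
```

```text
rotvec [ 0.001 -0.01  -0.004] 0.6
ee [0.621  0.1193 0.1925] 0.019792316470533557 20.00021204352379
232 3 [0.6515 0.1193 0.1064] [ 3.05 -0.   -8.61]
232 6 [0.6507 0.1191 0.1093] [ 2.97 -0.01 -8.33]
232 70 [0.632  0.1164 0.1704] [ 1.09 -0.28 -2.21]
232 100 [0.6232 0.1152 0.1991] [ 0.22 -0.41  0.66]
n [-0.292 -0.042  0.955] u [0.946 0.136 0.296]
```

Request:
play_rows --plan '[0,0,0,1.1,0.2,-2.3,1,0,0,0,2.1,0.25,-6,1,0,0,0,3.0,0.3,-8.3,1,0,0,0,3.0,0.3,-8.3,1,0,0,0,3.0,0.3,-8.3,1,0,0,0,3.0,0.3,-8.3,3.5,0,0,0,3.0,0.3,-8.3,3.5,0,0,0,3.0,0.3,-8.3,3.5]'

```text
clock: 22.22
ee_pos: [0.6518, 0.1193, 0.1125]
eef_rot: [[-0.143, 0.947, 0.286], [0.99, 0.137, 0.042], [0.0, 0.289, -0.957]]
force: [0.1, 0.1, -0.7]
opening: 0.0346
grasp_force: 0.1
```

Request:
play_rows --plan '[0,0,0,0,0,0,3.5,0,0,0,-0.6,-0.08,2,3.5,0,0,0,-1.2,-0.17,4,3.5,0,0,0,-1.75,-0.25,6,3.5,0,0,0,-2.34,-0.34,9,3.5,0,0,0,-2.34,-0.34,12,6,0,0,0,-2.34,-10,12,6,0,0,0,-2.34,-16,12,6]'

```text
clock: 23.22
ee_pos: [0.6285, -0.0097, 0.2338]
eef_rot: [[-0.145, 0.947, 0.288], [0.989, 0.139, 0.042], [-0.0, 0.291, -0.957]]
force: [0.2, 0.2, 0.5]
opening: 0.0592
grasp_force: 0.0
```

```bash
python3 look.py 4; python3 pick.py .4795 .0245 .15 8.2
```

```text
top [202.9 274.6] 172 mat [0.4889 0.1104] [15.8 11. ] 81.9 lane x,y mm 67.2 4.9
scene [263.  290.5] 98 mat [0.6038 0.0528] [15.   6.9] 33.7 lane x,y mm 142.3 -10.6
scene [279.7 301.7] 94 mat [0.5597 0.0543] [15.   6.9] 33.7 lane x,y mm 105.4 -10.3
scene [295.3 311.7] 69 mat [0.5207 0.0548] [10.3  6.7] 33.7 lane x,y mm 71.9 -10.8
[ 0.62820021 -0.01404269  0.23315688] [[-0.138, 0.948, 0.287], [0.99, 0.132, 0.039], [-0.001, 0.29, -0.957]]
[ 0.197  0.26  -1.554] [-14.87   3.85  -8.32] 0.05994651204180792 0.0 [-0.07  0.3   1.82  0.09  0.73 -0.27]
```

Request:
play_rows --plan '[0.022,0.029,-0.173,-2,0,0,3.5,0.044,0.058,-0.345,-4,0,0,3.5,0.066,0.087,-0.518,-6,0,0,3.5,0.088,0.116,-0.69,-8,0,-2,3.5,0.109,0.144,-0.863,-10,1,-4,3.5,0.131,0.173,-1.036,-12,2,-6,3.5,0.153,0.202,-1.209,-14,3,-7,3.5,0.175,0.231,-1.381,-14.9,3.8,-8,3.5]'

```text
clock: 24.32
ee_pos: [0.4781, 0.0299, 0.1521]
eef_rot: [[0.95, 0.31, 0.032], [0.311, -0.95, -0.017], [0.025, 0.026, -0.999]]
force: [-0.6, -0.2, 1.1]
opening: 0.0346
grasp_force: 0.0
```

```bash
python3 pick.py .4795 .0245 .15 8.2
```

```text
[ 0.019  0.03  -0.172] [ 0.14 -0.54 -0.21] 0.03463200770584652 0.0 [ 0.05  0.3   2.02 -0.03  0.79  1.32]
```

Request:
play_rows --plan '[0.02,0.03,-0.172,0.2,-0.4,0,3.5,0.02,0.03,-0.172,0.2,-0.4,0,3.5,0.02,0.03,-0.172,0.2,-0.4,0,3.5]'

```text
clock: 24.7
ee_pos: [0.4813, 0.025, 0.1522]
eef_rot: [[0.989, 0.151, 0.002], [0.151, -0.989, -0.0], [0.002, 0.0, -1.0]]
force: [-0.6, -0.5, 0.0]
opening: 0.035
grasp_force: 0.0
```

```bash
python3 pick.py .480 .0250 .073 8.2
```

```text
[ 0.     0.002 -0.009] [-0.13 -0.   -7.92] 0.034998456047647016 0.0 [ 0.03  0.32  2.   -0.    0.82  1.45]
```

Request:
play_rows --plan '[0,0,-0.01,-0.1,0,-4,3.5,0,0,-0.01,-0.1,0,-7.9,3.5,0,0,-0.01,-0.1,0,-7.9,3.5,0,0,-0.01,-0.1,0,-7.9,0.5,0,0,-0.01,-0.1,0,-7.9,0.5,0,0,-0.01,-0.1,0,-7.9,0.5,0,0,-0.01,-0.1,0,-7.9,0.5,0,0,-0.01,-0.1,0,-7.9,0.5]'

```text
clock: 25.7
ee_pos: [0.4808, 0.0249, 0.0738]
eef_rot: [[0.99, 0.138, 0.003], [0.138, -0.99, 0.0], [0.003, -0.0, -1.0]]
force: [-2.0, 0.1, 7.2]
opening: 0.0118
grasp_force: 20.0
```

Request:
play_rows --plan '[0,0,0,0.15,-1,0,0.5,0,0,0,0.3,-2,0,0.5,0,0,0,0.45,-3,0,0.5,0,0,0,0.6,-4,0,0.5,0,0,0,0.75,-5,0,0.5,0,0,0,0.9,-6,0,0.5,0,0,0,0.93,-6.3,0,0.5,0,0,0,0.93,-6.3,0,0.5]'

```text
clock: 26.7
ee_pos: [0.4887, -0.0348, 0.0736]
eef_rot: [[0.991, 0.135, -0.0], [0.135, -0.991, 0.005], [0.001, -0.005, -1.0]]
force: [-3.2, 26.9, 11.1]
opening: 0.0117
grasp_force: 20.0
```

Request:
play_rows --plan '[0,0,0,-0.04,0.25,0,0.5,0,0,0,-0.04,0.25,0,3,0,0,0,-0.04,0.25,0,3.5,0,0,0,-0.04,0.25,0,3.5,0,0,0,-0.04,0.25,6,3.5,0,0,0,-0.04,0.25,12,3.5,0,0,0,0,-6,13,6.5,0,0,0,0,-12,13,6.5]'

```text
clock: 27.7
ee_pos: [0.4906, -0.1596, 0.2047]
eef_rot: [[0.99, 0.14, 0.005], [0.14, -0.99, -0.001], [0.005, 0.002, -1.0]]
force: [0.4, 0.3, 0.6]
opening: 0.0515
grasp_force: 0.0
```

```bash
python3 look.py 5
python3 - <<'E'
from h import *
p=np.load('rack.npy'); print('bay',lane(p,[(18.5,0,18.5)]))
a=cv2.imread('pics/top5.png')[130:330,150:460]; b=cv2.imread('pics/scene5.png')[180:390,230:450]
cv2.imwrite('pics/v5.png',np.hstack([cv2.resize(a[100:200,:],None,fx=2.4,fy=2.4,interpolation=2)]))
cv2.imwrite('pics/v5.png',cv2.resize(np.hstack([np.pad(a,((0,10),(0,0),(0,0)))[:, :],b])[:, :],None,fx=1.5,fy=1.5,interpolation=2))
for n in('top','scene'):
  for r in vision.regions_of(n,'cradle'): 
    ys,xs=np.nonzero(r['mask']); print(n,round(r['p'],2),np.round(r['box']),xs.mean().round(1),ys.mean().round(1))
E
```

```text
top [200.8 260.7] 182 mat [0.5158 0.1158] [16.4 11. ] 82.9 lane x,y mm 93.7 4.9
top [203.2 277.5] 121 mat [0.4833 0.1095] [10.9 11. ] 81.9 lane x,y mm 61.6 5.1
top [209.4 298.4] 291 mat [0.4433 0.0956] [16.1 18.7] 83.7 lane x,y mm 20.2 -0.4
scene [285.1 305.2] 100 mat [0.5462 0.0545] [15.   7.2] 33.7 lane x,y mm 93.9 -10.5
scene [303.6 322.9] 74 mat [0.4919 0.0661] [ 5.3 15. ] 33.7 lane x,y mm 48.0 -0.7
scene [316.8 330.5] 223 mat [0.4616 0.0649] [15.6 15.1] 32.5 lane x,y mm 20.7 -2.6
[ 0.48987385 -0.16299692  0.20348724] [[0.991, 0.133, 0.003], [0.133, -0.991, -0.002], [0.003, 0.002, -1.0]]
bay [[0.44514009 0.08950523 0.05814085]]
scene 0.74 [407. 190. 435. 232.] 420.2 213.5
```

View pics/v5.png

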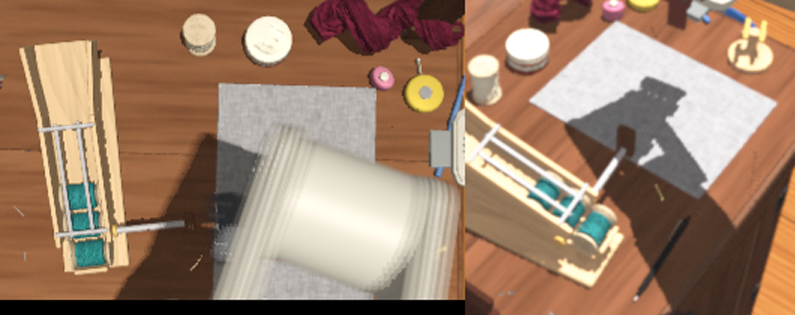

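```bash
cat > bay.py <<'E'
from h import *
from scipy.spatial.transform import Rotation as R
p=np.load('rack.npy'); s=sensors.sense()
u=np.array([np.cos(p[2])*c3,np.sin(p[2])*c3,s3]); n=np.array([-np.cos(p[2])*s3,-np.sin(p[2])*s3,c3])
Rt=np.c_[u,np.cross(-n,u),-n]
print((R.from_matrix(Rt)*R.from_matrix(np.array(s['eef_rot'])).inv()).as_rotvec().round(3),s['opening'])
for z in(1,80,120): print(z,((lane(p,[(18,-.5,z)])[0]-s['ee_pos'])*100).round(2))
E
python3 bay.py
```

```text
[ 0.041 -0.296  0.008] 0.06413201745586855
1 [ -3.92  24.89 -16.13]
80 [-6.23 24.56 -8.58]
120 [-7.4  24.39 -4.76]
```

Request:
play_rows --plan '[0.02,-0.148,0.004,-2,6,0,6.5,0.041,-0.296,0.008,-4,12,-2,6.5,0.041,-0.296,0.008,-6,18,-4,6.5,0.041,-0.296,0.008,-7.4,24.4,-4.8,6.5,0.041,-0.296,0.008,-7.4,24.4,-4.8,6.5,0.041,-0.296,0.008,-7.4,24.4,-4.8,6.5,0.041,-0.296,0.008,-7.4,24.4,-4.8,6.5]'

```text
clock: 28.78
ee_pos: [0.4155, 0.0859, 0.1548]
eef_rot: [[0.945, 0.146, 0.293], [0.14, -0.989, 0.042], [0.296, 0.001, -0.955]]
force: [0.2, -0.6, -0.4]
opening: 0.0651
grasp_force: 0.0
```

```bash
python3 bay.py
```

```text
[ 0.001  0.    -0.004] 0.06512792076190602
1 [  3.44   0.38 -11.35]
80 [ 1.13  0.05 -3.81]
120 [-0.04 -0.12  0.02]
```

Request:
play_rows --plan '[0,0,0,1.1,0.05,-3.8,6.5,0,0,0,2.3,0.2,-7.6,6.5,0,0,0,3.45,0.4,-11.3,6.5,0,0,0,3.45,0.4,-11.3,6.5,0,0,0,3.45,0.4,-11.3,4.5,0,0,0,3.45,0.4,-11.3,4.5,0,0,0,3.45,0.4,-11.3,4.5,0,0,0,3.45,0.4,-11.3,4.5]' --force 25

```text
clock: 29.78
ee_pos: [0.452, 0.0902, 0.0456]
eef_rot: [[0.945, 0.146, 0.292], [0.14, -0.989, 0.041], [0.295, 0.002, -0.956]]
force: [-1.1, -3.4, 11.2]
opening: 0.0501
grasp_force: 25.0
```

Request:
play_rows --plan '[0,0,0,-0.15,-0.02,0.5,4.5,0,0,0,-0.44,-0.06,1.43,4.5,0,0,0,-0.9,-0.12,2.9,4.5,0,0,0,-1.45,-0.2,4.8,4.5,0,0,0,-2,-0.3,6.7,4.5,0,0,0,-2.9,-0.42,9.5,4.5,0,0,0,-2.9,-0.42,12,4.5,0,0,0,-2.9,-0.42,12,4.5]'

```text
clock: 30.78
ee_pos: [0.4227, 0.0862, 0.1661]
eef_rot: [[0.945, 0.146, 0.293], [0.14, -0.989, 0.042], [0.296, 0.002, -0.955]]
force: [0.4, 0.5, -0.1]
opening: 0.0503
grasp_force: 25.0
```

Request:
play_rows --plan '[0,0.15,0,0,-6,3,4.5,0,0.295,0,0,-12,3,4.5,0,0.295,0,0,-12,3,4.5,0,0.295,0,0,-12,3,4.5]'

```text
clock: 31.28
ee_pos: [0.4209, -0.034, 0.193]
eef_rot: [[0.99, 0.138, -0.004], [0.138, -0.99, 0.041], [0.002, -0.041, -0.999]]
force: [0.7, -0.8, -0.1]
opening: 0.0499
grasp_force: 25.0
```

```bash
python3 look.py 6
python3 - <<'E'
from h import *
a=cv2.imread('pics/top6.png')[180:330,150:460]; b=cv2.imread('pics/scene6.png')[170:390,230:450]
cv2.imwrite('pics/v6.png',cv2.resize(b,None,fx=2.6,fy=2.6,interpolation=2))
cv2.imwrite('pics/v6t.png',cv2.resize(a,None,fx=2.5,fy=2.5,interpolation=2))
for n in('top','scene'):
  for r in vision.regions_of(n,'cradle'): 
    ys,xs=np.nonzero(r['mask']); print(n,round(r['p'],2),np.round(r['box']),xs.mean().round(1),ys.mean().round(1))
E
```

```text
top [203.2 277.4] 121 mat [0.4834 0.1096] [11.  10.9] 81.9 lane x,y mm 61.8 5.2
top [206.8 297.9] 224 mat [0.4441 0.1007] [17. 16.] 90.0 lane x,y mm 21.7 4.3
scene [378.1 243.7] 66 mat [ 0.49   -0.1915] [12.  7.] 90.0 lane x,y mm 13.0 -251.4
scene [303.9 322.6] 75 mat [0.4919 0.065 ] [ 5.6 15. ] 36.9 lane x,y mm 47.9 -1.7
scene [316.5 331.2] 227 mat [0.4611 0.0664] [15.8 15.5] 33.7 lane x,y mm 20.5 -1.1
[ 0.42066529 -0.03289309  0.19322293] [[0.99, 0.141, -0.004], [0.141, -0.989, 0.041], [0.002, -0.041, -0.999]]
top 0.88 [410. 275. 448. 311.] 427.3 291.8
scene 0.57 [406. 189. 434. 230.] 420.3 213.6
```

View pics/v6.png

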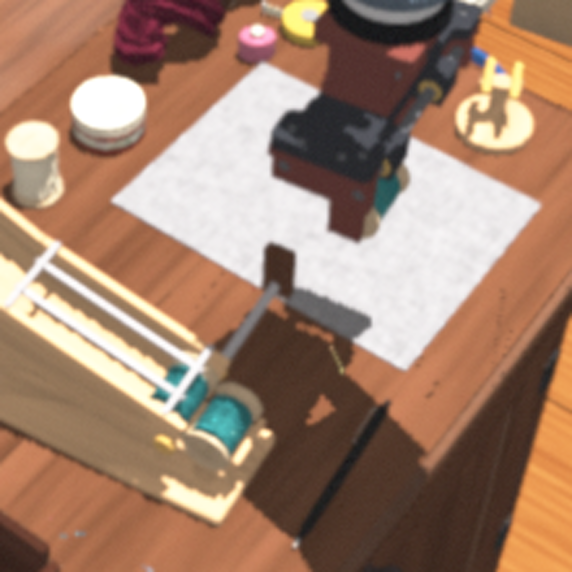

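View pics/v6t.png

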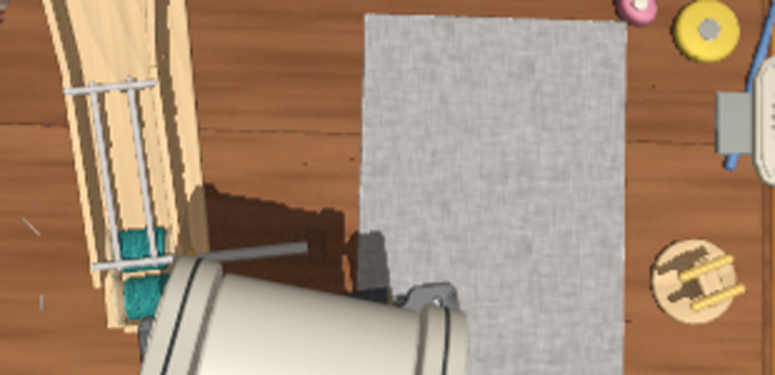

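```bash
cat > crad.py <<'E'
import sys
from h import *
t=sys.argv[1]
im=cv2.imread(f'pics/top{t}.png')[:,:,::-1].copy()
x0,y0,x1,y1=map(int,sys.argv[2:6]) if len(sys.argv)>2 else (408,272,452,314)
K=8; sub=cv2.resize(im[y0:y1,x0:x1],None,fx=K,fy=K,interpolation=2)
h=cv2.cvtColor(sub,cv2.COLOR_RGB2HSV).astype(int)
m=((h[...,0]>17)&(h[...,0]<32)&(h[...,1]>112)&(h[...,2]>150)).astype(np.uint8)
n,l,st,ce=cv2.connectedComponentsWithStats(m); C=[]
for i in range(1,n):
    if st[i,4]>600:
        ys,xs=np.nonzero(l==i); P=np.c_[xs,ys].astype(np.float32); r=cv2.minAreaRect(P); b=cv2.boxPoints(r)
        W=onz('top',(b/K-.5+[x0,y0]),.0625); c=W.mean(0); e=[(W[j]-W[(j+1)%4])[:2] for j in(0,1)]; e=sorted(e,key=np.linalg.norm)
        a=np.degrees(np.arctan2(e[1][1],e[1][0]))%180
        print(st[i,4],c.round(4),[np.linalg.norm(q).round(4) for q in e],a.round(1))
o=sub[:,:,::-1].copy(); o[m>0]=(255,0,255)
cv2.imwrite('pics/crad.png',np.hstack([sub[:,:,::-1],o]))
E
python3 crad.py 6
```

```text
6296 [ 0.4768 -0.3298  0.0625] [np.float64(0.0095), np.float64(0.0459)] 113.6
6383 [ 0.4549 -0.339   0.0625] [np.float64(0.0092), np.float64(0.0457)] 112.4
```

View pics/crad.png

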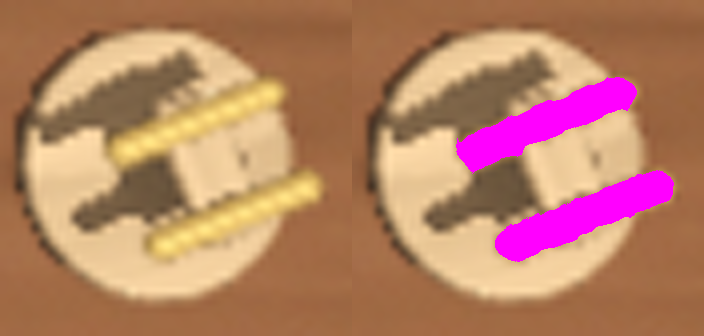

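```bash
python3 - <<'E'
from h import *
a=cv2.imread('pics/top6.png')[150:400,380:600]; b=cv2.imread('pics/scene5.png')[80:300,330:560]
cv2.imwrite('pics/v7.png',np.hstack([cv2.resize(a,(396,450),interpolation=2),cv2.resize(b,(400,450),interpolation=2)]))
print(proj('scene',[[.4658,-.3344,.0625],[.5,-.417,.0],[.5,-.417,.145]]), proj('top',[[.5,-.417,.145],[.53,-.40,.145]]))
E
python3 pick.py .4675 -.3338 .14 22
```

```text
[[423.31824322 199.49183659]
 [424.42900707 193.87809501]
 [432.95515215 145.96243525]] [[493.3070662  274.98691888]
 [483.67420195 257.65172521]]
[-0.041 -0.008  0.241] [  4.64 -30.11  -5.37] 0.05011990005015237 24.956344664096832 [-0.14  0.17  2.08  0.05  0.9   1.26]
```

View pics/v7.png

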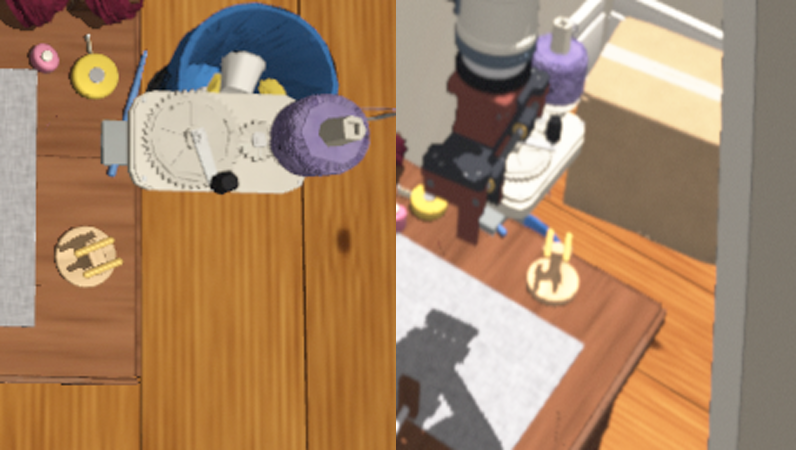

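```bash
cat > st.py <<'E'
import sys
from h import *
from scipy.spatial.transform import Rotation as R
X,Y,Z,yaw=map(float,sys.argv[1:]); a=np.radians(yaw); s=sensors.sense()
x=np.array([np.cos(a)*c3,np.sin(a)*c3,s3]); z=-np.array([-np.cos(a)*s3,-np.sin(a)*s3,c3]); Rt=np.c_[x,np.cross(z,x),z]
print((R.from_matrix(Rt)*R.from_matrix(np.array(s['eef_rot'])).inv()).as_rotvec().round(3),((np.array([X,Y,Z])-s['ee_pos'])*100).round(2),s['opening'],s['grasp_force'],np.round(s['joints'],2))
E
python3 st.py .4718 -.332 .14 22
```

```text
[ 0.038 -0.298  0.233] [  5.07 -29.93  -5.37] 0.05011990005015237 24.956344664096832 [-0.14  0.17  2.08  0.05  0.9   1.26]
```

Request:
play_rows --plan '[0.013,-0.1,0.078,0,-5,0,4.5,0.026,-0.2,0.156,0,-10,0,4.5,0.038,-0.298,0.233,1,-15,-1,4.5,0.038,-0.298,0.233,2,-20,-2,4.5,0.038,-0.298,0.233,3.5,-25,-3.5,4.5,0.038,-0.298,0.233,5,-29.9,-5.3,4.5,0.038,-0.298,0.233,5,-29.9,-5.3,4.5,0.038,-0.298,0.233,5,-29.9,-5.3,4.5]'

```text
clock: 32.48
ee_pos: [0.4718, -0.3311, 0.1408]
eef_rot: [[0.886, 0.373, 0.274], [0.356, -0.928, 0.112], [0.296, -0.002, -0.955]]
force: [0.1, -0.2, -0.3]
opening: 0.0498
grasp_force: 25.0
```

```bash
python3 look.py 8; python3 st.py .4718 -.332 .0685 22
python3 - <<'E'
from h import *
for r in vision.regions_of('scene','cradle'): 
    ys,xs=np.nonzero(r['mask']); print(round(r['p'],2),np.round(r['box']),xs.mean().round(1),ys.mean().round(1))
b=cv2.imread('pics/scene8.png')[120:260,360:500]; cv2.imwrite('pics/v8.png',cv2.resize(b,None,fx=4,fy=4,interpolation=2))
E
```

```text
top [203.2 277.4] 121 mat [0.4834 0.1096] [11.  10.9] 81.9 lane x,y mm 61.8 5.2
top [447.9 289.7] 182 mat [ 0.4717 -0.3717] [11.5 19.9] 68.2 lane x,y mm -19.2 -452.0
top [208.8 298.4] 293 mat [0.4431 0.0969] [16.4 18. ] 84.8 lane x,y mm 20.2 0.8
scene [303.8 322.8] 74 mat [0.4918 0.0655] [ 5.3 15. ] 33.7 lane x,y mm 47.9 -1.3
scene [316.6 331.2] 225 mat [0.4609 0.0663] [15.8 15.5] 33.7 lane x,y mm 20.3 -1.2
[ 0.47198485 -0.33104186  0.14158374] [[0.886, 0.374, 0.275], [0.357, -0.927, 0.112], [0.297, -0.001, -0.955]]
[-0.001  0.001  0.001] [-0.02 -0.1  -7.31] 0.0500812936800097 24.956369698047638 [-0.78  0.42  1.9   0.42  0.74  0.11]
0.57 [404. 192. 434. 230.] 420.0 214.3
0.23 [259. 203. 285. 232.] 271.1 214.4
```

View pics/v8.png

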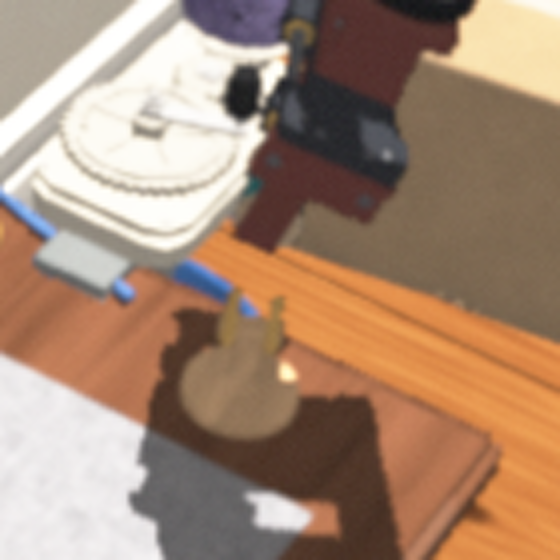

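Request:
play_rows --plan '[0,0,0,0,-0.1,-2,4.5,0,0,0,0,-0.1,-4,4.5,0,0,0,0,-0.1,-5.5,4.5,0,0,0,0,-0.1,-6.5,4.5,0,0,0,0,-0.1,-7,4.5,0,0,0,0,-0.1,-7.3,4.5,0,0,0,0,-0.1,-7.3,4.5]'

```text
clock: 33.5
ee_pos: [0.4722, -0.3342, 0.0684]
eef_rot: [[0.886, 0.372, 0.276], [0.355, -0.928, 0.11], [0.297, 0.0, -0.955]]
force: [-1.0, -0.0, -0.4]
opening: 0.0502
grasp_force: 25.0
```

Not yet in contact; lower gently.

Request:
play_rows --plan '[0,0,0,0,0.1,-0.15,4.5,0,0,0,0,0.1,-0.3,4.5,0,0,0,0,0.1,-0.3,4.5]'

```text
clock: 33.88
ee_pos: [0.4727, -0.3332, 0.0665]
eef_rot: [[0.886, 0.373, 0.277], [0.356, -0.928, 0.11], [0.298, 0.001, -0.955]]
force: [-2.5, 0.6, 9.9]
opening: 0.0499
grasp_force: 24.9
```

Request:
play_rows --plan '[0,0,0,0,0,0.1,4.5,0,0,0,0,0,0.1,4.5,0,0,0,0,0,0.1,5.4,0,0,0,0,0,0.1,6,0,0,0,0,0,0.1,6.5,0,0,0,0,0,0.1,6.5]'

```text
clock: 34.62
ee_pos: [0.472, -0.333, 0.0661]
eef_rot: [[0.886, 0.372, 0.275], [0.355, -0.928, 0.111], [0.297, -0.0, -0.955]]
force: [0.1, 1.7, 0.3]
opening: 0.0652
grasp_force: 0.0
```

Request:
play_rows --plan '[0,0,0,-0.5,-0.2,1.8,6.5,0,0,0,-1.1,-0.5,4,6.5,0,0,0,-2,-0.8,7,6.5,0,0,0,-3,0,11,6.5,0,0,0,-5,5,13,6.5,0,0,0,-6,11,13,6.5,0,0,0,-6,17,13,6.5,0,0,0,-6,22,13,6.5]'

```text
clock: 35.62
ee_pos: [0.4115, -0.1116, 0.1974]
eef_rot: [[0.886, 0.371, 0.277], [0.355, -0.928, 0.11], [0.298, 0.001, -0.955]]
force: [0.1, -0.3, -0.3]
opening: 0.0649
grasp_force: 0.0
```

```bash
python3 look.py 9
python3 - <<'E'
from h import *
print(onz('top',[[0,0]],.087)[0][:0])
for n in('top','scene'):
  for c,a,rr in teal(cv2.imread(f'pics/{n}9.png')[:,:,::-1].copy()): print(n,onz(n,[c],.086).round(4))
a=cv2.imread('pics/top9.png')[180:330,150:470]; b=cv2.imread('pics/scene9.png')[170:390,230:450]
c=cv2.resize(b,(400,400),interpolation=2); d=cv2.imread('pics/top9.png')[265:320,400:455]
cv2.imwrite('pics/v9.png',np.hstack([c,cv2.resize(d,(400,400),interpolation=2)]))
E
```

```text
top [203.2 277.4] 121 mat [0.4834 0.1096] [11.  10.9] 81.9 lane x,y mm 61.8 5.2
top [437.7 292.5] 277 mat [ 0.4657 -0.3513] [16.4 18.1] 66.8 lane x,y mm -22.3 -431.8
top [208.8 298.5] 292 mat [0.4431 0.0969] [16.4 18. ] 84.8 lane x,y mm 20.2 0.8
scene [303.8 322.8] 74 mat [0.4918 0.0655] [ 5.3 15. ] 33.7 lane x,y mm 47.9 -1.3
scene [316.5 331.1] 225 mat [0.461  0.0663] [15.6 15.4] 32.5 lane x,y mm 20.4 -1.2
[ 0.41058596 -0.10930213  0.19692188] [[0.885, 0.376, 0.274], [0.359, -0.927, 0.112], [0.297, -0.001, -0.955]]
[]
top [[0.4831 0.0988 0.086 ]]
top [[ 0.4663 -0.3347  0.086 ]]
top [[0.4451 0.0868 0.086 ]]
scene [[0.4657 0.0986 0.086 ]]
scene [[0.4368 0.0993 0.086 ]]
```

View pics/v9.png

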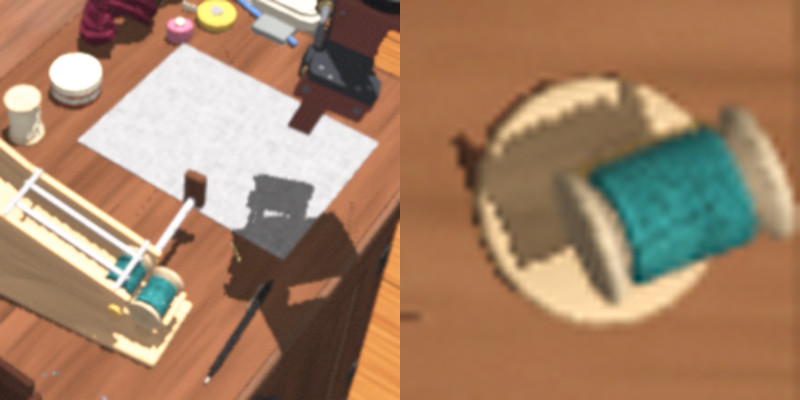

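```bash
python3 -c "
from station import bot; print(bot.finish_job())"
```

```text
the job is handed in; nothing more can be done
None
```

The job is handed in: all three teal spools were fed into the rack, the bolt is fully out, and the front spool lies in the stand's groove, with the next spool in the bay and the last one behind it. The large spool and the pot were not touched.

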